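# Press a canister bung home with the bench locking pliers

### The arm

A 6-joint arm with a two-finger parallel gripper is mounted at the origin on the work surface. World frame = base frame: x ahead of the robot, y to its left, z up, the work surface at z = 0. Lengths are in mm, angles in rad, forces in N, time in s.
With the tool pointing down it reaches from about 375 to 750 mm from the base axis. Payload 9 kg.
Tool frame: the origin (TCP) lies at the very end of the fingers, on their centre line; the grasp point (between the pads) lies 19 mm behind it; z points along the fingers, y is the line along which they close (so a half turn about z gives the same grasp; the last joint's range is limited). The gripper opens to 85 mm and grips with 20 to 120 N. Pads are 22 mm wide; open, the fingers measure 114 mm over their backs; the gripper's body (76 mm by 85 mm) begins 54 mm behind the grasp point. The pads swing forward as they close: fully open they stand 13 mm farther back than shut.
Start: joints at [1.122, 0.104, 0.097, 1.564, 0, 1.353], TCP at [137.256, 584.121, 231.331] pointing down, gripper open.
Joint ranges: [-2.99, 2.99], [-0.84, 1.86], [-1.1, 1.16], [-1.84, 2.11], [-1.51, 1.56], [-3.14, 3.14]. Speed limits (rad/s): [2.22, 2.22, 2.57, 3.14, 3.14, 3.14].

### API

Orientations are given as a 3x3 rotation matrix whose columns are the frame's x, y, z axes.
In Python, from bench import sense, read_camera, camera_params, finish_job gives the robot as it stands. The module is installed in compiled form; this text tells all that it offers.
- The arm moves only by the tool step_arm, never from a script. Its arguments are lists of equal length, an entry for each row: "dp": the shift along the tool's x, y, z in cm, a list of three; "yaw": the turn about the tool's z in degrees; "gripper": the opening, from -1 (shut) to 1 (fully open). In form: {"dp": [[tx, ty, tz], ...], "yaw": [yaw, ...], "gripper": [gripper, ...]}. A call has 1 to 8 rows; each row shifts and turns the commanded pose from where the row before left it, along the tool's axes as they then stand; what a row does not reach is not made up. A row lasts 1/10 s, in which the tool goes at most 50 mm and 8.59 degrees, less where a joint would pass 70% of its speed; a pose out of reach is approached as far as the arm can. A call is refused whole if a number of a shift passes 5 or a number of a turn 8.59, either way. A call with a gripper value outside its range is refused whole. The fingers move at their own pace and stop on an object; "force" is the grip in N (left out, the last holds). Time passes only in rows, so rows that do not move let the fingers close. It gives the time, the measured TCP pose, the force, the opening and the grip force at its end, in the units of the state.
- sense(): the state, without advancing time (a new reading comes with each control period).
- read_camera(name): name is "scene" or "top" or "wrist"; returns the picture (400x640x3 uint8, red, green, blue); there is no depth.
- camera_params(name): a dict with "mtx" (3x3 intrinsics, pixels), "eye" and "orientation" of the camera in the world. Camera axes: x right, y up, looking along -z (the intrinsics and any distortion apply to the point x, -y, -z); pixel columns grow to the right and rows downward; lengths in mm; the calibration is good to about 2 mm. A picture is of the moment at which its call begins: read the wrist's pose just before it. camera_params takes no time and is no camera call; for the wrist camera it gives the pose at the moment of the call.
- finish_job(): hands the job in; it is judged then, once.
The state is a dict: "time_s": time; "q": joint angles; "dq": joint speeds; "effort": joint torques, N m; "tool_pos": TCP position; "eef_rot": TCP orientation; "wrist_force": force on the tool from outside, world axes, zero at the start; "moment": the same for the moment, N m; "gripper_width": finger opening in mm; "finger_force": force on a finger pad.
Only numpy, scipy, OpenCV 4.12 (cv2) and the standard library are available. Lean on these libraries where they do the work, as an engineer would, in place of code of your own. Each camera call takes 0.05 s, during which the arm holds its last target. There are 200 camera calls.

### The job

Press the black bung fully home in the canister with the bench locking pliers: push the red handle down over centre, feel it snap, and take the hand away so that the pliers hold the canister by themselves for a second. Then flick the yellow release lever down so that the jaw springs open and the canister is free, and let go. Work gently and feel for the snap: do not slam or strain the handle or the lever, do not touch the canister or bung with the robot, and leave the glassware and fittings around it alone.

Things in the scene. Friction and masses are not known exactly. Their poses are not given: they have to be found in the camera images.
- clamp: Bench locking pliers bolted down: blue base plate 240 x 76 x 12 mm (x -105 to 135, y -38 to 38). Origin at its underside; frame x to the jaw end, z up. Handle pivot at (-35, 0, 105) mm, jaw pivot at (30, 0, 65), both about y. Handle reaches to -x; jaw to +x over a nest at (95, 0) that holds the canister; release lever sticks out to +y. Open, the jaw stands up to 175 mm high at x 0 to 110.
- handle: Handle, 145 mm from pivot to end: steel bar, then a red grip 65 x 22 wide x 16 thick. Origin on the pivot; it lies along its own -x, z normal to its upper face. Starts 0.6 to 1.2 rad above level; swings down to close. Past its centre point it snaps 0.09 rad on to a hard stop by itself. Where that stop is, 0.13 rad below to 0.31 above level, differs each time (adjusting screw): feel it.
- handle_grip (a point): On the upper face of the red grip, 115 mm from the pivot: push here, square to the grip, following its arc. It takes 0.5 to 2 N, then 4 to 8 N once the jaw bears on the bung, fading to nothing at the centre point. More than 20 N strains it.
- pad_face (a point): Middle of the underside of the orange jaw pad (20 mm diameter, on a spring spindle), which bears on the bung.
- pad: The orange jaw pad; origin at the middle of its underside, z up along the spindle.
- lever: Release lever: steel bar with a yellow paddle 24 x 26 x 7 mm. Origin on its pivot, at (-63, 32, 91.5) mm in the clamp frame; turns about the clamp's x. Pushed down, its tail lifts the locked handle: springy free play of 1 to 2.5 N, then 3 to 9 N. Somewhere 8 to 38 mm down the lock lets go: handle and jaw spring open, the grip by 60 mm or more. Hard stop 43 mm down; springs back. Limit 20 N.
- lever_tip (a point): Middle of the top of the yellow paddle (at rest at (-63, 94.5, 114) mm in the clamp frame): push down here, following its arc about the lever's pivot.
- canister: Loose aluminium canister, 38 mm diameter, 60 mm tall, with a paper label, standing in the nest 12 mm above the bench. Origin at the centre of its underside.
- bung_top (a point): Centre of the top of the black bung (33 mm diameter head, 8 mm thick). It starts 6 to 8 mm proud: 74 to 76 mm above the canister's origin; fully home its head lies on the canister rim and this point is at 68 mm. It slides stiffly, with 9 N.
- bung: The black bung; its origin is 16 mm below the centre of its top.
- flask: Bystander: conical glass flask, 76 mm wide, 112 mm tall. Leave it alone.
- amber: Bystander: amber bottle, 60 mm wide, 130 mm tall. Leave it alone.
- boss: Bystander: small steel boss clamp, about 56 x 26 x 28 mm. Leave it alone.
Mind the look-alikes: they are no part of the job. There is more than one size of the canister; the job needs the smallest.

How it is judged:
By the outcome, as a careful person would: the job done as asked, in the order asked, and still so for the second after the job is handed in, with the robot touching nothing.
It also fails if it takes over 72 s, if anything falls off the work surface, if the arm or the gripper's body presses on something with over 40 N, if the wrist force passes 120 N, or if a joint passes its speed limit or range.

## Working session

There is one attempt and no reset: what is moved stays moved. The work goes in short steps, Python scripts to look and compute and a tool call to move; the robot and the scene stay as the last step left them, time stands still between calls to the robot, and variables do not carry over. Pictures are saved under pics/ and viewed, at most 10 in all, crops included, and the job is handed in when it is done.

Besides the shell and the picture viewer there is one more tool, called by a JSON object that holds its "name" and its "arguments", one argument or row to a line. step_arm: Moves the arm, as the interface text tells. Its arguments: {"type":"object","properties":{"dp":{"type":"array","items":{"type":"array","items":{"type":"number"}}},"yaw":{"type":"array","items":{"type":"number"}},"gripper":{"type":"array","items":{"type":"number"}},"force":{"type":"number"}},"required":["dp","yaw","gripper"]}

```bash
mkdir -p pics; python3 - <<'E'
from bench import *
import cv2
for n in ("scene","top"):
    im=read_camera(n); cv2.imwrite(f"pics/{n}0.png",im[...,::-1]); p=camera_params(n); print(n,p)
s=sense(); print(s)
E
```

```text
scene {'mtx': array([[503.10589736,   0.        , 324.00189131],
       [  0.        , 503.10589736, 199.71903458],
       [  0.        ,   0.        ,   1.        ]]), 'eye': array([1467.99942031, -326.09820355,  935.96491431]), 'orientation': array([[ 0.35689655, -0.62199443,  0.69695609],
       [ 0.93412349,  0.24256552, -0.2618688 ],
       [-0.00617658,  0.74450313,  0.6675904 ]])}
top {'mtx': array([[412.05189393,   0.        , 313.87062729],
       [  0.        , 412.05189393, 199.58529292],
       [  0.        ,   0.        ,   1.        ]]), 'eye': array([ 482.69531397,   12.35316222, 1008.38255958]), 'orientation': array([[-0.02515451,  0.98338358, -0.17978871],
       [-0.99954353, -0.02775113, -0.01194167],
       [-0.01673258,  0.17940626,  0.98363276]])}
{'time_s': 0.1, 'q': array([ 1.12225791e+00,  1.04617841e-01,  9.65252064e-02,  1.56390086e+00,
       -7.44572038e-06,  1.35308458e+00]), 'dq': array([-1.80015676e-05, -2.73487431e-03,  2.86145268e-03, -3.91290765e-04,
        4.77514968e-04,  1.25675993e-03]), 'effort': array([ 6.05912763e-03, -5.58205140e+01,  5.04720569e+01,  1.29646590e-02,
       -2.53317539e-04,  1.43124544e-05]), 'tool_pos': array([137.13316498, 583.8038482 , 230.60080383]), 'eef_rot': array([[-9.73477537e-01,  2.28782043e-01, -5.12439302e-04],
       [ 2.28782478e-01,  9.73476968e-01, -1.08197066e-03],
       [ 2.51312400e-04, -1.17051127e-03, -9.99999283e-01]]), 'wrist_force': array([-0.78186883, -0.65757094,  0.40656742]), 'moment': array([0.0219015 , 0.03765381, 0.04742317]), 'finger_force': 0.0, 'gripper_width': 85.13143448353631}
```

View pics/scene0.png

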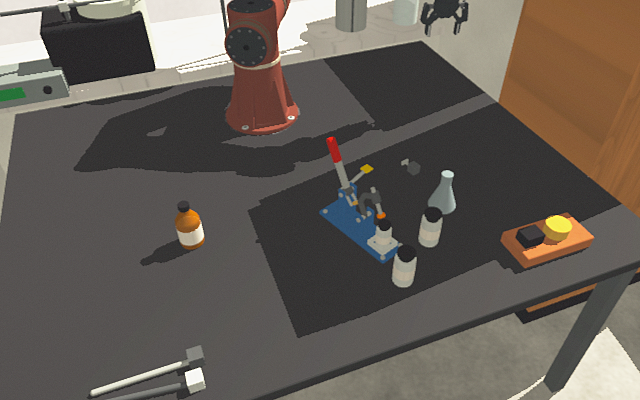

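View pics/top0.png

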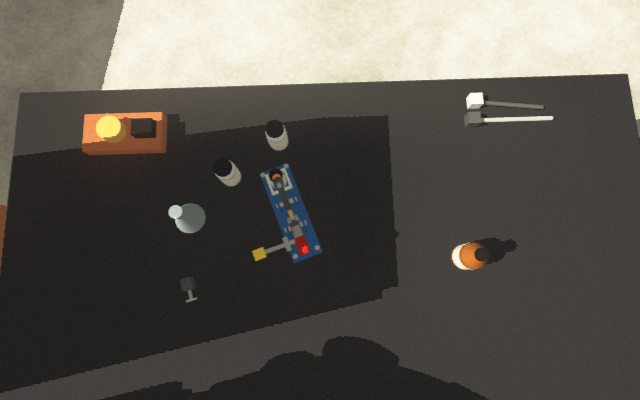

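The scene view has the pliers around (360,215): red grip at (335,150), yellow paddle at (366,169), nest canister at (384,238). There are three canister candidates: the nest one at scene (384,238), and loose ones at (431,228) and (404,267). The nest one is the smallest and is the one held in the pliers. I'll confirm that in an enlarged crop.

```bash
python3 - <<'E'
import cv2,numpy as np
a=cv2.imread("pics/scene0.png")[130:290,310:450]; b=cv2.imread("pics/top0.png")[120:280,240:350]
r=lambda i:cv2.convertScaleAbs(cv2.resize(i,None,fx=3.6,fy=3.6,interpolation=cv2.INTER_CUBIC),alpha=1.3,beta=15)
a=r(a);b=r(b)[:, :290+106]
c=np.hstack([a[:, :],b]);c=c[:, :]
print(a.shape,b.shape); c=cv2.resize(c,(800,int(c.shape[0]*800/c.shape[1])));print(c.shape);cv2.imwrite("pics/crop.png",c)
E
```

```text
(576, 504, 3) (576, 396, 3)
(512, 800, 3)
```

View pics/crop.png

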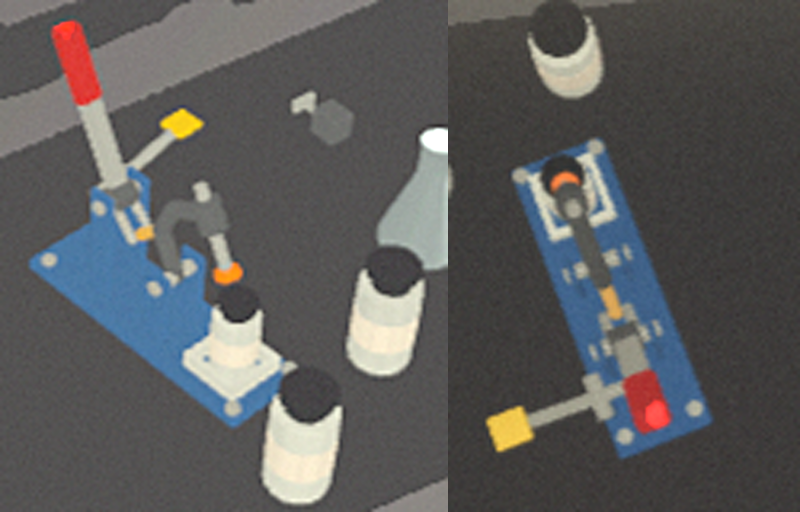

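```bash
cat > h.py <<'E'
import numpy as np
from bench import *
from scipy.optimize import least_squares
def proj(n,P):
    c=camera_params(n); q=(np.atleast_2d(P)-c["eye"])@c["orientation"]; q=q*[1,-1,-1]
    w=q@c["mtx"].T; return w[:,:2]/w[:,2:]
def Rz(a): return np.array([[np.cos(a),-np.sin(a),0],[np.sin(a),np.cos(a),0],[0,0,1]])
def hp(d,th,n=0): return np.array([-35,0,105])+d*np.array([-np.cos(th),0,np.sin(th)])+n*np.array([np.sin(th),0,np.cos(th)])
def lev(p): # lever tip after turning a
    r=62.5; return p
E
python3 - <<'E'
from h import *
S=lambda x,y:(310+x/3.2,130+y/3.2)
T=lambda x,y:(240+(x-448)/3.2,120+y/3.2)
C=lambda x,y:(lambda th:[x,y,12])
pts=[("scene",S(30,262),C(-105,-38)),("scene",S(235,426),C(135,-38)),
("top",T(514,172),C(135,38)),("top",T(606,141),C(135,-38)),("top",T(711,421),C(-105,-38)),("top",T(621,458),C(-105,38)),
("scene",S(182,123),lambda t:[-63,94.5,114]),("top",T(510,428),lambda t:[-63,94.5,114]),
("scene",S(67,28),lambda t:hp(145,t)),("top",T(656,415),lambda t:hp(145,t)),("scene",S(88,101),lambda t:hp(80,t)),
("scene",S(239,302),lambda t:[95,0,87])]
def f(p):
    return np.concatenate([proj(n,Rz(p[2])@np.array(g(p[3]))+[p[0],p[1],0])[0]-uv for n,uv,g in pts])
r=least_squares(f,[450,50,.3,.9],loss="soft_l1",x_scale=[100,100,1,1]); print(r.x); print(r.fun.reshape(-1,2).round(1))
np.save("pose.npy",r.x)
x,y,a,t=r.x
for nm,p in dict(grip=hp(115,t,8),end=hp(145,t,8),end0=hp(145,0,8),lever=np.array([-63,94.5,114]),jawtip=np.array([110,0,175])).items(): print(nm,(Rz(a)@p+[x,y,0]).round(1))
E
```

```text
[6.24144628e+02 7.69283248e+01 3.46671056e-01 1.10247881e+00]
[[-1.5 -1.3]
 [-1.3 -1.4]
 [-1.2 -1.6]
 [-1.5 -2.8]
 [ 0.9 -0.4]
 [-0.5 -0.3]
 [-0.8 -0.6]
 [-0.2 -1. ]
 [-1.1 -1.3]
 [-1.1 -0.1]
 [ 0.1  0.5]
 [-1.2 -0.8]]
grip [549.1  49.8 211.2]
end [536.4  45.2 238. ]
end0 [454.9  15.8 113. ]
lever [532.8 144.4 114. ]
jawtip [727.6 114.3 175. ]
```

The fit is consistent: residuals are about 1 px, the lever tip is at z 114, and everything is within reach. The crop confirms that the nest canister is the smallest one. Next I'll lift, shut and turn the gripper, then cross over at a safe height.

{"name": "step_arm", "arguments": {
  "dp": [
    [0, 0, -1.4],
    [0, 0, -1.4],
    [0, 0, -1.4],
    [0, 0, -1.4],
    [0, 0, -1.4],
    [-0.6, -1.8, 0],
    [-1.2, -3.5, 0],
    [-1.2, -3.5, 0]
  ],
  "yaw": [-6.6, -6.6, -6.6, -6.6, -6.6, 0, 0, 0],
  "gripper": [-1, -1, -1, -1, -1, -1, -1, -1]
}}

```text
time_s: 0.9
tool_pos: [195.4, 510.7, 300.8]
eef_rot: [[-0.941, -0.34, -0.0], [-0.34, 0.941, -0.001], [0.001, -0.0, -1.0]]
wrist_force: [1.0, -0.2, 0.3]
gripper_width: -0.2
finger_force: 0.0
```

{"name": "step_arm", "arguments": {
  "dp": [
    [-1.2, -3.5, 0],
    [-1.2, -3.5, 0],
    [-1.2, -3.5, 0],
    [-1.2, -3.5, 0],
    [-1.2, -3.5, 0],
    [-1.2, -3.5, 0],
    [-1.2, -3.5, 0],
    [-1.2, -3.5, 0]
  ],
  "yaw": [0, 0, 0, 0, 0, 0, 0, 0],
  "gripper": [-1, -1, -1, -1, -1, -1, -1, -1]
}}

```text
time_s: 1.7
tool_pos: [380.9, 279.1, 301.1]
eef_rot: [[-0.941, -0.338, -0.0], [-0.338, 0.941, 0.0], [0.0, 0.0, -1.0]]
wrist_force: [0.2, -0.3, 0.0]
gripper_width: 0.0
finger_force: 0.0
```

{"name": "step_arm", "arguments": {
  "dp": [
    [-1.2, -3.5, 0],
    [-1.2, -3.5, 0],
    [-1.2, -3.5, 0],
    [-1.2, -3.5, 0],
    [-1.2, -3.5, 0],
    [-0.6, -1.8, 0],
    [0, 0, 0],
    [0, 0, 0]
  ],
  "yaw": [0, 0, 0, 0, 0, 0, 0, 0],
  "gripper": [-1, -1, -1, -1, -1, -1, -1, -1]
}}

```text
time_s: 2.5
tool_pos: [507.3, 121.5, 301.1]
eef_rot: [[-0.941, -0.338, -0.001], [-0.338, 0.941, 0.0], [0.001, 0.001, -1.0]]
wrist_force: [-0.4, -0.4, -0.3]
gripper_width: 0.0
finger_force: 0.0
```

```bash
cat >> h.py <<'E'
def cl(): # TCP in clamp frame, tool axes yaw error, wrist force in clamp axes
    x,y,a,t=np.load("pose.npy"); s=sense(); R=Rz(a)
    p=R.T@(s["tool_pos"]-[x,y,0]); f=R.T@s["wrist_force"]; ang=np.degrees(np.arctan2(*(R.T@s["eef_rot"][:,0])[[1,0]]))
    print("t",round(s["time_s"],2),"p",p.round(1),"f",f.round(2),"yaw",round(ang,1),"w",round(s["gripper_width"],1)); return p,f
E
python3 - <<'E'
from h import *
import cv2
cl()
c=camera_params("wrist"); print(c["eye"].round(),c["orientation"][:,2].round(2))
cv2.imwrite("pics/w1.png",read_camera("wrist")[...,::-1])
E
```

```text
t 2.5 p [-94.7  81.7 301.1] f [-0.46 -0.21 -0.3 ] yaw 179.9 w 0.0
[433.  94. 444.] [-0.29 -0.1   0.95]
```

View pics/w1.png

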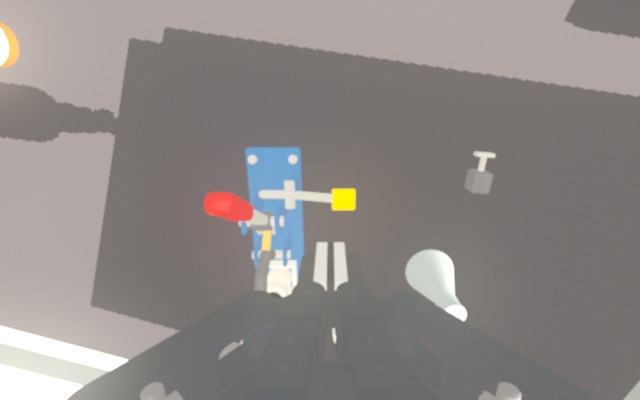

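The wrist view shows the base's rear corners at (247,148) and (300,148), the paddle centre at (344,199), and the red grip from its end at (215,204) to (248,212). I'll refine the pose with these points.

```bash
python3 - <<'E'
from h import *
x,y,a,t=np.load("pose.npy")
ob=[((247,148),lambda t:np.array([-105,-38,12])),((300,148),lambda t:np.array([-105,38,12])),((344,199),lambda t:np.array([-63,94.5,114])),((213,204),lambda t:hp(145,t))]
W=lambda p:np.array([proj("wrist",Rz(p[2])@g(p[3])+[p[0],p[1],0])[0]-uv for uv,g in ob])
print(W([x,y,a,t]).round(1))
r=least_squares(lambda d:np.r_[W([d[0],d[1],d[2],d[3]]).ravel(),(np.array(d[2:])-[a,t])*[100,50]],[x,y,a,t],x_scale=[100,100,1,1]);print(r.x,r.fun.round(1))
E
```

```text
[[-3.5 -0.2]
 [-1.3 -0.3]
 [-1.8  1.1]
 [ 2.6  0.3]]
[6.23455065e+02 7.76762419e+01 3.52154701e-01 1.10408054e+00] [-3.2 -0.3 -1.  -0.7 -1.3  0.4  3.   0.1  0.5  0.1]
```

```bash
python3 -c "
import numpy as np;np.save('pose.npy',[623.8,77.3,.349,1.10])
from h import *;cl()"
```

```text
t 2.55 p [-94.3  81.9 301.3] f [-0.32  0.41  0.07] yaw 179.8 w 0.4
```

{"name": "step_arm", "arguments": {
  "dp": [
    [-1.2, -2.6, 0],
    [-1.2, -2.8, 0],
    [-1.2, -2.7, 0],
    [0, 0, 1.5],
    [0, 0, 2.5],
    [0, 0, 2.5],
    [0, 0, 1.2],
    [0, 0, 0]
  ],
  "yaw": [0, 0, 0, 0, 0, 0, 0, 0],
  "gripper": [-1, -1, -1, -1, -1, -1, -1, -1]
}}

```text
time_s: 3.35
tool_pos: [567.8, 58.3, 222.9]
eef_rot: [[-0.941, -0.34, -0.003], [-0.34, 0.941, 0.001], [0.002, 0.001, -1.0]]
wrist_force: [-0.5, 0.3, -1.2]
gripper_width: 0.2
finger_force: 0.0
```

```bash
python3 - <<'E'
from h import *
p,f=cl()
# waypoints of TCP along arc, edge at radius 118
for th in np.arange(1.1,-.15,-.1):
    print(round(th,2),(hp(120,th,8)+[11,0,0]).round(1))
E
```

```text
t 3.35 p [-59.2   1.3 222.9] f [-0.4   0.47 -1.18] yaw 179.9 w 0.2
1.1 [-71.3   0.  215.6]
1.0 [-82.1   0.  210.3]
0.9 [-92.3   0.  204. ]
0.8 [-101.9    0.   196.7]
0.7 [-110.6    0.   188.4]
0.6 [-118.5    0.   179.4]
0.5 [-125.5    0.   169.6]
0.4 [-131.4    0.   159.1]
0.3 [-136.3    0.   148.1]
0.2 [-140.     0.   136.7]
0.1 [-142.6    0.   124.9]
-0.0 [-144.    0.  113.]
-0.1 [-144.2    0.   101. ]
```

{"name": "step_arm", "arguments": {
  "dp": [
    [0.4, 0, 0.25],
    [0.4, 0, 0.25],
    [0.4, 0, 0.25],
    [0.27, 0, 0.13],
    [0.27, 0, 0.13],
    [0.27, 0, 0.13],
    [0.27, 0, 0.14],
    [0, 0, 0]
  ],
  "yaw": [0, 0, 0, 0, 0, 0, 0, 0],
  "gripper": [-1, -1, -1, -1, -1, -1, -1, -1]
}}

```text
time_s: 4.15
tool_pos: [547.3, 49.3, 211.4]
eef_rot: [[-0.941, -0.338, -0.0], [-0.338, 0.941, 0.0], [0.0, 0.0, -1.0]]
wrist_force: [-0.1, 0.3, -0.4]
gripper_width: 0.0
finger_force: 0.0
```

```bash
python3 -c "
from h import *;cl()"
```

```text
t 4.15 p [-8.150e+01 -2.000e-01  2.114e+02] f [ 0.04  0.28 -0.45] yaw 179.8 w 0.0
```

{"name": "step_arm", "arguments": {
  "dp": [
    [0.27, 0, 0.16],
    [0.27, 0, 0.17],
    [0.26, 0, 0.17],
    [0.25, 0, 0.17],
    [0.25, 0, 0.18],
    [0.25, 0, 0.18],
    [0.24, 0, 0.19],
    [0.24, 0, 0.19]
  ],
  "yaw": [0, 0, 0, 0, 0, 0, 0, 0],
  "gripper": [-1, -1, -1, -1, -1, -1, -1, -1]
}}

```text
time_s: 4.95
tool_pos: [528.6, 42.5, 197.6]
eef_rot: [[-0.941, -0.338, 0.001], [-0.338, 0.941, 0.0], [-0.001, -0.0, -1.0]]
wrist_force: [1.9, 0.4, 3.7]
gripper_width: -0.1
finger_force: 1.8
```

```bash
python3 - <<'E'
from h import *
import cv2
cl()
im=read_camera("scene")[110:290,290:450,::-1]
cv2.imwrite("pics/s2.png",cv2.convertScaleAbs(cv2.resize(im,None,fx=3.3,fy=3.3,interpolation=cv2.INTER_CUBIC),alpha=1.3,beta=15))
E
```

```text
t 4.95 p [-1.014e+02 -1.000e-01  1.976e+02] f [ 1.9  -0.27  3.67] yaw 179.8 w -0.1
```

View pics/s2.png

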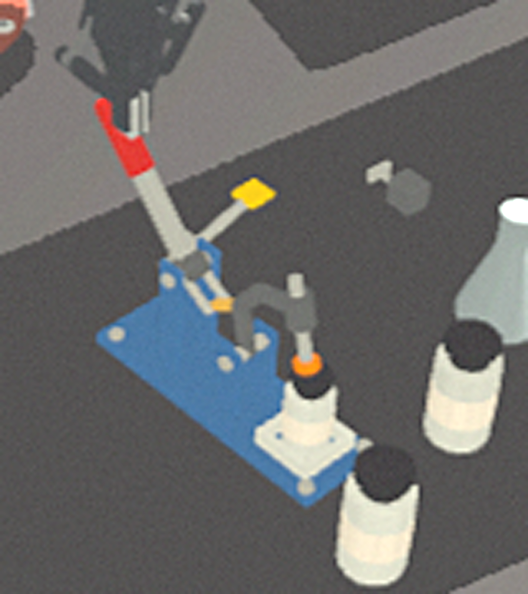

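The finger bears on the red grip at about (135,130) in the crop. The handle has moved and the pad (306,365) has reached the bung. Force is about 4 N, so I'll go on along the arc.

{"name": "step_arm", "arguments": {
  "dp": [
    [0.23, 0, 0.2],
    [0.22, 0, 0.2],
    [0.22, 0, 0.21],
    [0.21, 0, 0.21],
    [0.21, 0, 0.22],
    [0.2, 0, 0.22],
    [0.2, 0, 0.23],
    [0.19, 0, 0.23]
  ],
  "yaw": [0, 0, 0, 0, 0, 0, 0, 0],
  "gripper": [-1, -1, -1, -1, -1, -1, -1, -1]
}}

```text
time_s: 5.8
tool_pos: [512.6, 36.7, 180.4]
eef_rot: [[-0.941, -0.338, 0.0], [-0.338, 0.941, -0.0], [-0.0, -0.0, -1.0]]
wrist_force: [-0.0, 0.3, 5.6]
gripper_width: 0.3
finger_force: 2.2
```

```bash
python3 -c "
from h import *;cl()"
```

```text
t 5.8 p [-1.184e+02 -1.000e-01  1.804e+02] f [0.08 0.27 5.56] yaw 179.8 w 0.3
```

{"name": "step_arm", "arguments": {
  "dp": [
    [0.13, 0, 0.16],
    [0.13, 0, 0.16],
    [0.12, 0, 0.16],
    [0.12, 0, 0.17],
    [0.12, 0, 0.17],
    [0.11, 0, 0.17],
    [0.11, 0, 0.17],
    [0.11, 0, 0.17]
  ],
  "yaw": [0, 0, 0, 0, 0, 0, 0, 0],
  "gripper": [-1, -1, -1, -1, -1, -1, -1, -1]
}}

```text
time_s: 6.6
tool_pos: [503.7, 33.4, 167.2]
eef_rot: [[-0.941, -0.338, 0.0], [-0.338, 0.941, -0.0], [-0.0, -0.0, -1.0]]
wrist_force: [-1.2, 0.3, 5.6]
gripper_width: -0.0
finger_force: 2.7
```

```bash
python3 -c "
from h import *;cl()"
```

```text
t 6.6 p [-1.279e+02 -1.000e-01  1.672e+02] f [-1.    0.64  5.55] yaw 179.8 w -0.0
```

{"name": "step_arm", "arguments": {
  "dp": [
    [0.06, 0, 0.14],
    [0.06, 0, 0.14],
    [0.06, 0, 0.14],
    [0.06, 0, 0.14],
    [0.06, 0, 0.14],
    [0.05, 0, 0.14]
  ],
  "yaw": [0, 0, 0, 0, 0, 0],
  "gripper": [-1, -1, -1, -1, -1, -1]
}}

```text
time_s: 7.2
tool_pos: [500.2, 32.3, 158.6]
eef_rot: [[-0.941, -0.338, -0.0], [-0.338, 0.941, -0.0], [0.0, -0.0, -1.0]]
wrist_force: [-0.6, -0.3, 5.3]
gripper_width: 0.1
finger_force: 2.2
```

```bash
python3 -c "
from h import *;cl()"
```

```text
t 7.2 p [-1.316e+02 -1.000e-01  1.586e+02] f [-0.64 -0.06  5.31] yaw 179.8 w 0.1
```

{"name": "step_arm", "arguments": {
  "dp": [
    [0.06, 0, 0.15],
    [0.06, 0, 0.15],
    [0.05, 0, 0.15],
    [0.05, 0, 0.15],
    [0.05, 0, 0.15]
  ],
  "yaw": [0, 0, 0, 0, 0],
  "gripper": [-1, -1, -1, -1, -1]
}}

```text
time_s: 7.7
tool_pos: [497.7, 31.6, 150.7]
eef_rot: [[-0.941, -0.338, -0.0], [-0.338, 0.941, 0.0], [0.0, 0.0, -1.0]]
wrist_force: [-1.3, -0.6, 3.3]
gripper_width: -0.1
finger_force: 1.3
```

```bash
python3 -c "
from h import *;cl()"
```

```text
t 7.7 p [-1.341e+02  1.000e-01  1.507e+02] f [-1.48 -0.13  3.32] yaw 179.8 w -0.1
```

{"name": "step_arm", "arguments": {
  "dp": [
    [0.03, 0, 0.1],
    [0.03, 0, 0.1],
    [0.03, 0, 0.1],
    [0.03, 0, 0.1]
  ],
  "yaw": [0, 0, 0, 0],
  "gripper": [-1, -1, -1, -1]
}}

```text
time_s: 8.1
tool_pos: [496.7, 31.2, 146.8]
eef_rot: [[-0.941, -0.338, -0.0], [-0.338, 0.941, 0.0], [0.0, 0.0, -1.0]]
wrist_force: [-0.9, -0.8, 1.3]
gripper_width: 0.1
finger_force: 0.8
```

```bash
python3 -c "
from h import *;cl()"
```

```text
t 8.1 p [-1.352e+02  1.000e-01  1.468e+02] f [-1.11 -0.5   1.31] yaw 179.8 w 0.1
```

{"name": "step_arm", "arguments": {
  "dp": [
    [0.03, 0, 0.1],
    [0.03, 0, 0.1],
    [0.03, 0, 0.1],
    [0, 0, 0]
  ],
  "yaw": [0, 0, 0, 0],
  "gripper": [-1, -1, -1, -1]
}}

```text
time_s: 8.5
tool_pos: [495.8, 30.9, 143.7]
eef_rot: [[-0.941, -0.338, -0.0], [-0.338, 0.941, 0.0], [0.0, 0.0, -1.0]]
wrist_force: [0.7, -0.3, 0.1]
gripper_width: 0.0
finger_force: 0.0
```

```bash
python3 - <<'E'
from h import *
import cv2
cl()
im=read_camera("scene")[130:270,300:440,::-1]
cv2.imwrite("pics/s3.png",cv2.convertScaleAbs(cv2.resize(im,None,fx=4.2,fy=4.2,interpolation=cv2.INTER_CUBIC),alpha=1.3,beta=15))
E
```

```text
t 8.5 p [-136.2    0.2  143.7] f [ 0.55 -0.54  0.08] yaw 179.8 w 0.0
```

View pics/s3.png

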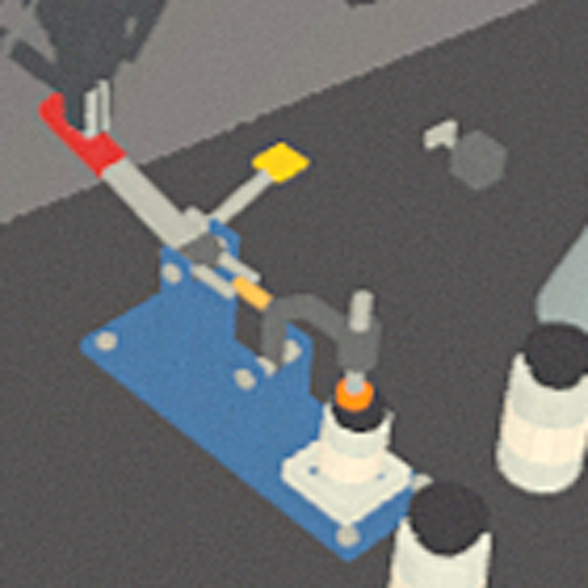

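The force has fallen to zero. I'll measure the handle angle from the grip end, at crop (52,105), and the grip's inner end, at (111,160), to tell a snap from merely sitting at the centre point.

```bash
python3 - <<'E'
from h import *
x,y,a,t=np.load("pose.npy")
for th in np.arange(.05,.4,.05):
    print(round(th,2),[((proj("scene",Rz(a)@hp(d,th,n)+[x,y,0])[0]-[300,130])*4.2).round().tolist() for d,n in ((145,0),(80,0),(80,8))])
E
```

```text
0.05 [[43.0, 136.0], [110.0, 188.0], [110.0, 178.0]]
0.1 [[43.0, 127.0], [110.0, 183.0], [111.0, 174.0]]
0.15 [[43.0, 119.0], [110.0, 179.0], [112.0, 170.0]]
0.2 [[44.0, 111.0], [111.0, 174.0], [113.0, 166.0]]
0.25 [[46.0, 103.0], [112.0, 170.0], [114.0, 162.0]]
0.3 [[48.0, 95.0], [113.0, 166.0], [116.0, 158.0]]
0.35 [[50.0, 88.0], [114.0, 162.0], [117.0, 155.0]]
```

```bash
cat >> h.py <<'E'
def red():
    im=read_camera("scene")[130:200,300:345].astype(int); m=(im[...,0]>110)&(im[...,1]<80)&(im[...,2]<80)
    v,u=np.nonzero(m); k=u<u.min()+4; print("red",len(u),u.mean().round(2),v.mean().round(2),"end",v[k].mean().round(2))
E
python3 -c "
from h import *;red()"
```

```text
red 148 18.41 32.4 end 26.12
```

{"name": "step_arm", "arguments": {
  "dp": [
    [0.03, 0, 0.1],
    [0.03, 0, 0.1],
    [0.02, 0, 0.1],
    [0, 0, 0]
  ],
  "yaw": [0, 0, 0, 0],
  "gripper": [-1, -1, -1, -1]
}}

```text
time_s: 9.0
tool_pos: [495.0, 30.6, 140.8]
eef_rot: [[-0.941, -0.338, -0.0], [-0.338, 0.941, 0.0], [0.0, 0.0, -1.0]]
wrist_force: [-0.5, 0.6, -1.0]
gripper_width: 0.0
finger_force: 0.0
```

```bash
python3 -c "
from h import *;cl();red()"
```

```text
t 9.0 p [-1.370e+02  1.000e-01  1.408e+02] f [-0.26  0.71 -1.02] yaw 179.8 w 0.0
red 150 18.66 33.21 end 26.81
```

{"name": "step_arm", "arguments": {
  "dp": [
    [0.02, 0, 0.1],
    [0.02, 0, 0.1],
    [0.02, 0, 0.1],
    [0, 0, 0]
  ],
  "yaw": [0, 0, 0, 0],
  "gripper": [-1, -1, -1, -1]
}}

```text
time_s: 9.45
tool_pos: [494.5, 30.4, 137.8]
eef_rot: [[-0.941, -0.338, -0.0], [-0.338, 0.941, 0.0], [0.0, 0.0, -1.0]]
wrist_force: [-0.7, 0.4, 0.2]
gripper_width: -0.1
finger_force: 0.0
```

```bash
python3 -c "
from h import *;cl();red();red()"
```

```text
t 9.45 p [-1.376e+02  1.000e-01  1.378e+02] f [-0.54  0.63  0.18] yaw 179.8 w -0.1
red 147 18.01 34.16 end 28.47
red 147 18.01 34.14 end 28.57
```

{"name": "step_arm", "arguments": {
  "dp": [
    [0.02, 0, 0.1],
    [0.02, 0, 0.1],
    [0.02, 0, 0.1],
    [0, 0, 0]
  ],
  "yaw": [0, 0, 0, 0],
  "gripper": [-1, -1, -1, -1]
}}

```text
time_s: 9.95
tool_pos: [494.2, 30.2, 135.3]
eef_rot: [[-0.941, -0.338, 0.001], [-0.338, 0.941, -0.0], [-0.0, -0.0, -1.0]]
wrist_force: [-0.5, 0.2, 2.6]
gripper_width: -0.2
finger_force: 1.2
```

```bash
python3 -c "
from h import *;cl();red()"
```

```text
t 9.95 p [-137.9    0.   135.3] f [-0.41  0.34  2.57] yaw 179.8 w -0.2
red 140 17.99 34.29 end 28.57
```

On the last 3 mm the grip stayed put in the image and the force rose to 2.6 N, so the handle is on its hard stop and past centre. I'll take the hand away and hold off for over a second.

{"name": "step_arm", "arguments": {
  "dp": [
    [0, 0, -0.3],
    [0, 0, -0.8],
    [0, 0, -1.5],
    [0, 0, -2.5],
    [0, 0, -2.5],
    [0, 0, -1.5],
    [0, 0, 0],
    [0, 0, 0]
  ],
  "yaw": [0, 0, 0, 0, 0, 0, 0, 0],
  "gripper": [-1, -1, -1, -1, -1, -1, -1, -1]
}}

```text
time_s: 10.8
tool_pos: [494.1, 30.1, 225.7]
eef_rot: [[-0.941, -0.338, 0.0], [-0.338, 0.941, 0.0], [-0.0, 0.0, -1.0]]
wrist_force: [-0.9, -0.2, -0.7]
gripper_width: -0.1
finger_force: 0.0
```

{"name": "step_arm", "arguments": {
  "dp": [
    [0, 0, 0],
    [0, 0, 0],
    [0, 0, 0],
    [0, 0, 0],
    [0, 0, 0],
    [0, 0, 0],
    [0, 0, 0],
    [0, 0, 0]
  ],
  "yaw": [0, 0, 0, 0, 0, 0, 0, 0],
  "gripper": [-1, -1, -1, -1, -1, -1, -1, -1]
}}

```text
time_s: 11.6
tool_pos: [494.0, 30.2, 226.0]
eef_rot: [[-0.941, -0.338, 0.0], [-0.338, 0.941, 0.0], [-0.0, 0.0, -1.0]]
wrist_force: [-0.4, 0.1, -0.8]
gripper_width: -0.1
finger_force: 0.0
```

```bash
python3 - <<'E'
from h import *
import cv2
cl();red()
im=read_camera("scene")[130:270,300:440,::-1]
cv2.imwrite("pics/s4.png",cv2.convertScaleAbs(cv2.resize(im,None,fx=4.2,fy=4.2,interpolation=cv2.INTER_CUBIC),alpha=1.3,beta=15))
E
```

```text
t 11.6 p [-1.381e+02  1.000e-01  2.260e+02] f [-0.37  0.25 -0.76] yaw 179.8 w -0.1
red 194 18.05 33.03 end 28.47
```

View pics/s4.png

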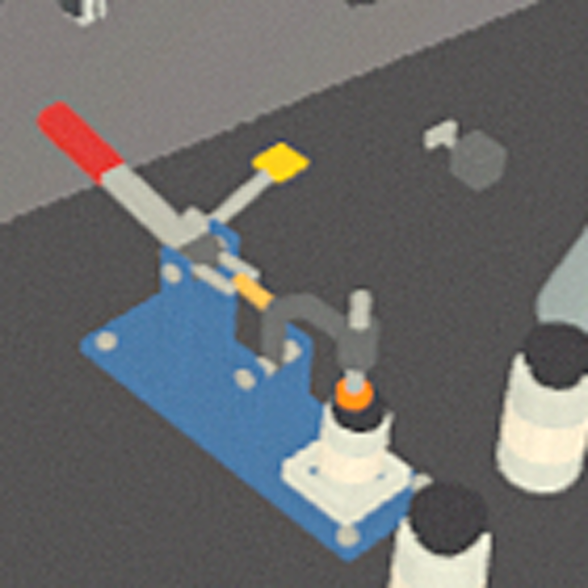

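The grip is unmoved (end row 28.5) with the hand away, so the pliers are holding by themselves, with the pad at (354,393) pressed on the bung. Next I'll move over the yellow paddle.

{"name": "step_arm", "arguments": {
  "dp": [
    [-1.2, 1.5, 0],
    [-2.5, 3.0, 0],
    [-2.5, 3.0, 0],
    [-1.3, 1.5, 0],
    [0, 0, 2.5],
    [0, 0, 3.5],
    [0, 0, 2.5],
    [0, 0, 0.8]
  ],
  "yaw": [0, 0, 0, 0, 0, 0, 0, 0],
  "gripper": [-1, -1, -1, -1, -1, -1, -1, -1]
}}

```text
time_s: 12.5
tool_pos: [532.4, 140.3, 130.0]
eef_rot: [[-0.941, -0.338, -0.004], [-0.338, 0.941, -0.0], [0.004, 0.001, -1.0]]
wrist_force: [0.1, -0.7, -0.5]
gripper_width: 0.0
finger_force: 0.0
```

{"name": "step_arm", "arguments": {
  "dp": [
    [0, 0, 0],
    [0, 0, 0.2],
    [0, 0, 0.2],
    [0, 0, 0.2],
    [0, 0, 0.2],
    [0, 0, 0]
  ],
  "yaw": [0, 0, 0, 0, 0, 0],
  "gripper": [-1, -1, -1, -1, -1, -1]
}}

```text
time_s: 13.1
tool_pos: [534.1, 140.2, 124.9]
eef_rot: [[-0.941, -0.338, -0.0], [-0.338, 0.941, 0.0], [-0.0, 0.0, -1.0]]
wrist_force: [-0.4, 0.4, 0.3]
gripper_width: -0.0
finger_force: 0.0
```

```bash
python3 - <<'E'
from h import *
cl();red()
for d in range(0,45,4):
    z=22.5-d; y=np.sqrt(62.5**2+22.5**2-z*z); print(d,(32+y).round(1))
E
```

```text
t 13.1 p [-62.7  89.8 124.9] f [-0.24  0.48  0.31] yaw 179.8 w -0.0
red 194 18.05 33.03 end 28.47
0 94.5
4 95.8
8 96.8
12 97.6
16 98.1
20 98.4
24 98.4
28 98.2
32 97.7
36 97.0
40 96.1
44 94.9
```

{"name": "step_arm", "arguments": {
  "dp": [
    [0, 0, 0.2],
    [0, 0, 0.2],
    [0, 0, 0.2],
    [0, 0.03, 0.2],
    [0, 0.04, 0.2],
    [0, 0.04, 0.2]
  ],
  "yaw": [0, 0, 0, 0, 0, 0],
  "gripper": [-1, -1, -1, -1, -1, -1]
}}

```text
time_s: 13.75
tool_pos: [533.8, 141.4, 112.9]
eef_rot: [[-0.941, -0.338, 0.0], [-0.338, 0.941, 0.0], [-0.0, 0.0, -1.0]]
wrist_force: [-1.0, 0.9, 1.2]
gripper_width: -0.2
finger_force: 0.7
```

```bash
python3 -c "
from h import *;cl();red()"
```

```text
t 13.75 p [-62.7  91.  112.9] f [-0.61  1.2   1.21] yaw 179.8 w -0.2
red 194 18.05 33.02 end 28.57
```

Contact in the lever's free play, at about 1.2 N. I'll press on gently along its arc.

{"name": "step_arm", "arguments": {
  "dp": [
    [0, 0.03, 0.15],
    [0, 0.03, 0.15],
    [0, 0.03, 0.15],
    [0, 0.03, 0.15],
    [0, 0.02, 0.15],
    [0, 0.02, 0.15]
  ],
  "yaw": [0, 0, 0, 0, 0, 0],
  "gripper": [-1, -1, -1, -1, -1, -1]
}}

```text
time_s: 14.4
tool_pos: [533.3, 142.8, 103.9]
eef_rot: [[-0.941, -0.338, 0.0], [-0.338, 0.941, 0.0], [-0.0, 0.0, -1.0]]
wrist_force: [-0.3, 0.9, 1.9]
gripper_width: -0.2
finger_force: 0.9
```

```bash
python3 -c "
from h import *;cl();red()"
```

```text
t 14.4 p [-62.7  92.5 103.9] f [0.04 0.94 1.93] yaw 179.8 w -0.2
red 194 18.05 33.03 end 28.47
```

{"name": "step_arm", "arguments": {
  "dp": [
    [0, 0.02, 0.15],
    [0, 0.02, 0.15],
    [0, 0.01, 0.15],
    [0, 0.01, 0.15]
  ],
  "yaw": [0, 0, 0, 0],
  "gripper": [-1, -1, -1, -1]
}}

```text
time_s: 14.85
tool_pos: [533.1, 143.4, 97.9]
eef_rot: [[-0.941, -0.338, 0.0], [-0.338, 0.941, 0.0], [-0.0, 0.0, -1.0]]
wrist_force: [-0.4, 1.4, 1.2]
gripper_width: -0.1
finger_force: 0.9
```

```bash
python3 -c "
from h import *;cl();red()"
```

```text
t 14.85 p [-62.7  93.1  97.9] f [0.15 1.46 1.22] yaw 179.8 w -0.1
red 195 18.0 32.99 end 28.35
```

{"name": "step_arm", "arguments": {
  "dp": [
    [0, 0.01, 0.15],
    [0, 0.01, 0.15],
    [0, 0, 0.15],
    [0, 0, 0.15]
  ],
  "yaw": [0, 0, 0, 0],
  "gripper": [-1, -1, -1, -1]
}}

```text
time_s: 15.3
tool_pos: [533.2, 143.6, 92.6]
eef_rot: [[-0.941, -0.338, 0.001], [-0.338, 0.941, 0.0], [-0.001, 0.0, -1.0]]
wrist_force: [-3.7, 1.4, 6.2]
gripper_width: 0.1
finger_force: 3.3
```

```bash
python3 -c "
from h import *;cl();red()"
```

```text
t 15.3 p [-62.5  93.3  92.6] f [-2.98  2.6   6.22] yaw 179.8 w 0.1
red 196 18.22 32.16 end 27.67
```

{"name": "step_arm", "arguments": {
  "dp": [
    [0, 0, 0.12],
    [0, 0, 0.12],
    [0, 0, 0.12],
    [0, 0, 0.12]
  ],
  "yaw": [0, 0, 0, 0],
  "gripper": [-1, -1, -1, -1]
}}

```text
time_s: 15.75
tool_pos: [533.0, 143.5, 87.0]
eef_rot: [[-0.941, -0.338, 0.0], [-0.338, 0.941, -0.0], [0.0, -0.0, -1.0]]
wrist_force: [0.3, 0.6, 2.5]
gripper_width: -0.4
finger_force: 1.1
```

```bash
python3 -c "
from h import *;cl();red()"
```

```text
t 15.75 p [-62.7  93.2  87. ] f [0.47 0.48 2.45] yaw 179.8 w -0.4
red 253 33.64 19.05 end 12.38
```

The handle has sprung up (red end row 28 to 12), so the lock has let go. I'll ease off the lever and withdraw upward.

{"name": "step_arm", "arguments": {
  "dp": [
    [0, 0, -0.4],
    [0, 0, -0.6],
    [0, 0, -0.8],
    [0, 0, -0.8],
    [0, 0, -1.0],
    [0, 0, -2.5],
    [0, 0, -3.5],
    [0, 0, -3.5]
  ],
  "yaw": [0, 0, 0, 0, 0, 0, 0, 0],
  "gripper": [-1, -1, -1, -1, -1, -1, -1, -1]
}}

```text
time_s: 16.6
tool_pos: [532.5, 143.5, 219.7]
eef_rot: [[-0.941, -0.338, -0.001], [-0.338, 0.941, 0.0], [0.001, 0.0, -1.0]]
wrist_force: [0.9, 0.3, 0.2]
gripper_width: -0.1
finger_force: 0.0
```

{"name": "step_arm", "arguments": {
  "dp": [
    [0, 0, -3.5],
    [0, 0, -2.5],
    [0, 1.5, -1],
    [0, 2, 0],
    [0, 1, 0],
    [0, 0, 0],
    [0, 0, 0],
    [0, 0, 0]
  ],
  "yaw": [0, 0, 0, 0, 0, 0, 0, 0],
  "gripper": [-1, -1, -1, -1, -1, -1, -1, -1]
}}

```text
time_s: 17.4
tool_pos: [517.7, 185.5, 287.7]
eef_rot: [[-0.941, -0.338, -0.001], [-0.338, 0.941, -0.0], [0.001, 0.0, -1.0]]
wrist_force: [-0.7, -0.5, 0.0]
gripper_width: 0.4
finger_force: 0.0
```

```bash
python3 - <<'E'
from h import *
import cv2
cl()
im=read_camera("scene")[120:275,305:455,::-1]
cv2.imwrite("pics/s5.png",cv2.convertScaleAbs(cv2.resize(im,None,fx=3.8,fy=3.8,interpolation=cv2.INTER_CUBIC),alpha=1.3,beta=15))
E
```

```text
t 17.4 p [-62.7 137.9 287.7] f [-0.78 -0.25  0.03] yaw 179.8 w 0.4
```

View pics/s5.png

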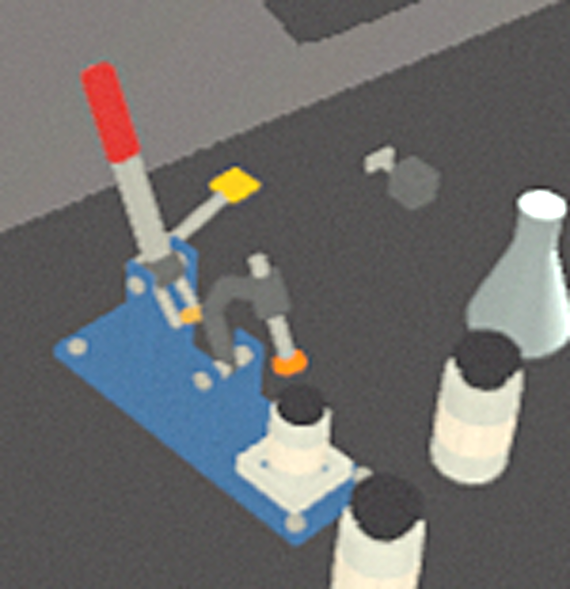

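The handle is up (tip at 97,70), the lever is back at (235,184), and the pad (290,362) is clear of the bung top at (302,397). I'll check the bung height against the model before handing in.

```bash
python3 - <<'E'
from h import *
x,y,a,t=np.load("pose.npy")
for z in (80,87): print(z,[((proj("scene",Rz(a)@np.array([95,0,z+d])+[x,y,0])[0]-[305,120])*3.8).round().tolist() for d in (0,-8)])
E
```

```text
80 [[298.0, 401.0], [297.0, 410.0]]
87 [[299.0, 393.0], [298.0, 402.0]]
```

```bash
python3 - <<'E'
from h import *
import cv2
a=cv2.imread("pics/scene0.png").astype(int).sum(2); b=read_camera("scene").astype(int).sum(2)
for u in (383,385,387): print(u,"before",a[214:246,u].tolist(),"\n    after",b[214:246,u].tolist())
E
```

```text
383 before [312, 320, 331, 277, 166, 123, 130, 126, 121, 130, 127, 120, 135, 121, 119, 126, 76, 456, 489, 485, 479, 469, 469, 468, 495, 503, 503, 507, 504, 505, 504, 464] 
    after [317, 325, 336, 265, 178, 154, 155, 135, 128, 120, 131, 120, 118, 133, 132, 134, 119, 69, 478, 505, 486, 485, 482, 477, 507, 513, 509, 508, 512, 512, 510, 474]
385 before [263, 279, 221, 158, 153, 136, 118, 127, 121, 125, 124, 128, 121, 120, 123, 114, 65, 453, 476, 466, 460, 467, 461, 463, 483, 502, 510, 506, 502, 503, 492, 464] 
    after [277, 282, 223, 166, 150, 162, 158, 127, 138, 121, 133, 108, 129, 128, 112, 125, 119, 64, 466, 491, 477, 474, 476, 472, 492, 507, 512, 514, 517, 514, 498, 473]
387 before [152, 157, 155, 148, 161, 148, 121, 122, 130, 127, 109, 120, 129, 122, 115, 64, 379, 470, 478, 466, 475, 462, 463, 468, 495, 502, 497, 502, 494, 488, 461, 460] 
    after [151, 148, 161, 154, 163, 159, 165, 152, 127, 122, 127, 126, 127, 130, 126, 121, 101, 214, 469, 483, 473, 473, 471, 473, 502, 509, 499, 501, 502, 500, 471, 468]
```

The bung's upper edge dropped about 2 px (roughly 7 mm, from proud to home) and the label hasn't moved. Handing in.

```bash
python3 -c "
from bench import *;print(finish_job())"
```

```text
the job is handed in; nothing more can be done
None
```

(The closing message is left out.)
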